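# Unscrew the T-handled test cap and put it in the empty bay

### The job

The brass test cap is still screwed onto the copper fitting that stands in the timber holder. Unscrew it by its T-handle (anticlockwise seen from above), lift it off once the thread has let go, without pulling the fitting up out of its holder or tipping it, and set the cap down gently, mouth down and handle up, in the one empty bay of the wooden tray, the bay with the rubber mat. Leave the fitting standing in the holder, let go of the cap, and do not disturb the other parts in the tray or on the bench.

Things in the scene. Friction and masses are not known exactly. Their poses are not given: they have to be found in the camera images.
- cap: Brass test cap: round knurled cup 48 mm across, 61 mm high, open side down, T-handle on top; 0.16 to 0.28 kg. Origin at the centre of its lower rim, z up its axis. Right-hand thread: one turn anticlockwise from above raises it 12 mm. It turns easily (about 1 N at the bar's end), does not run back by itself, has about 1 mm of play and may lean a few degrees.
- handle (a point): Middle of the T-handle, on the cap's axis, 77 mm above the cap's origin: a round bar 10 mm thick, 116 mm long, along the cap's own y axis, on a 10 mm stem. 11 mm of finger room under the bar above the cap's closed top; beyond 24 mm from the axis nothing lies under the bar down to the fitting's foot.
- nipple (a point): Top end of the fitting's threaded nipple, on its axis, 88 mm above the fitting's origin. The thread lets go about 2 3/4 turns: the cap drops some 6 mm with a click (again every further half turn), stands loose on the thread's end and lifts straight off, best a tenth of a turn past a click, else the thread's end may catch. Clockwise screws it on again. Pulled too early it lifts the fitting.
- fitting: Loose copper fitting, 0.9 kg, with a square brass foot 80 x 80 x 14 mm standing in the holder; above it a 44 mm round tube up to 34 mm, then the nipple (37 mm over the thread). Origin at the centre of its underside, z up. Only its weight keeps it down; the holder stops it turning, with 1.5 mm of play. At the start the cap's origin is 36 mm above this origin.
- holder: Fixed timber frame on the bench, 115 x 115 mm and 24 mm high, with a square pocket of 83 mm whose floor is 6 mm above the bench. Origin at the centre of its underside.
- tray: Fixed timber tray, 130 mm (its x) by 345 mm (its y), 32 mm high, with three equal bays side by side along its y axis, each 106 x 99 mm inside, bay centres 111 mm apart, floor 8 mm above the bench. Origin at the centre of its underside.
- mat: Thin black rubber mat, 88 x 88 x 3 mm, fixed to the floor of the empty bay in its middle. Origin at the centre of its underside, 8 mm above the bench; its upper face is 11 mm above the bench. Which bay it is differs from run to run.
- coupling: Bystander: copper coupling, a tube 58 mm across and 50 mm high, standing in a bay of the tray. Origin at the centre of its underside.
- reducer: Bystander: stepped copper reducer, 58 mm across and 50 mm high, standing in a bay of the tray. Origin at the centre of its underside.
- elbow: Bystander: copper elbow, about 75 x 70 mm and 26 mm high, lying on the bench beyond the holder. Origin on the bench at one end.
- tee: Bystander: copper tee, 80 mm long and 28 mm high, lying on the bench. Origin on the bench under its middle.
- bushing: Bystander: brass bushing, 34 x 40 mm, 30 mm high, on the bench between holder and tray, nearer the robot. Origin at the centre of its underside.
- spanner: Bystander: steel spanner lying on the bench beyond the tray. Origin under its middle.
- tin: Bystander: grey tin, 70 mm across and 50 mm high, on the bench right of the holder. Origin at the centre of its underside.
Mind the look-alikes: they are no part of the job. Leave any pink, red or white look-alike of the holder alone.

How it is judged:
On the way:
1. the cap is unscrewed and lifted clear off the end of the nipple, the fitting still down in its holder (z of cap in the frame of fitting above 0.092 m and z of fitting in the frame of holder below 0.012 m), for 0.1 s.
At the end, for the whole second after the job is handed in: The cap stands still, mouth down (within 7 degrees of upright), in the bay with the mat (axis within 36 mm of the mat's centre, rim no more than 4 mm above the mat); the fitting is fully down (3 mm) and upright (3 degrees) in its holder (horizontal distance between cap and mat below 0.036 m and z of cap in the frame of mat below 0.007 m and angle between cap's own z axis and vertical below 0.12 rad and angle between the z axis of cap and the z axis of mat, either way round below 0.12 rad and z of handle in the frame of mat above 0.066 m and linear speed of each of cap, fitting below 0.02 m/s and angular speed of cap below 0.15 rad/s and horizontal distance between fitting and holder below 0.006 m and z of fitting in the frame of holder below 0.009 m and angle between fitting's own z axis and vertical below 0.05 rad); the robot touches nothing.
It fails at once if the fitting is pulled up out of its holder (raised more than 12 mm) or tipped more than 12 degrees (z of fitting in the frame of holder above 0.018 m or angle between fitting's own z axis and vertical above 0.21 rad).
It fails at once if the cap is dropped or banged down on the mat or the tray (more than 70 N) (contact force between cap and mat above 70 N or contact force between cap and tray above 70 N).
It fails at once if another part in the tray or on the bench is moved more than 25 mm (distance of any of coupling, reducer, elbow, tee, bushing, spanner, tin from where it was at the start of the episode above 0.025 m).
It also fails if it takes over 72 s, if anything falls off the work surface, if the arm or the gripper's body presses on something with over 40 N, if the wrist force passes 120 N, or if a joint passes its speed limit or range.

### The arm

A 6-joint arm with a two-finger parallel gripper is mounted at the origin on the work surface. World frame = base frame: x ahead of the robot, y to its left, z up, the work surface at z = 0. Lengths are in m, angles in rad, forces in N, time in s.
With the tool pointing down it reaches from about 0.3 to 1 m from the base axis. Payload 5.1 kg.
Tool frame: the origin (TCP) lies between the finger pads; the fingertips stand 22 mm ahead of it and the grasp point (between the pads) lies 3 mm ahead of it; z points along the fingers, y is the direction in which the jaws open and shut (so a half turn about z gives the same grasp; the last joint's range is limited). The gripper opens to 95 mm and grips with 3 to 60 N. Pads are 20 mm wide; open, the fingers measure 119 mm over their backs; the gripper's body (75 mm by 180 mm) begins 59 mm behind the grasp point.
Start: joints at [-1.33, 0.124, 1.65, -0, 1.367, -0.083], TCP at [0.207, -0.616, 0.237] pointing down, gripper open.
Joint ranges: [-2.61, 2.61], [-1.02, 2.33], [0.03, 2.71], [-1.35, 4.49], [0.32, 2.68], [-2.91, 2.91]. Speed limits (rad/s): [2.57, 2.57, 3.14, 3.14, 3.14, 3.14].

### API

Orientations are given as a rotation vector (axis times angle).
In Python, from workcell import bot, vision gives the robot as it stands.
- The arm moves only by the tool step_arm, never from a script. Its argument "series" is a list of rows, each an object with "xyz": the shift along the tool's x, y, z in mm, a list of three; "spin": the turn about the tool's z in rad; "grip": the gripper's target within -1 to 1 (fully open at 1, half-way at 0, shut at -1). A call has 1 to 10 rows; each row shifts and turns the commanded pose from where the row before left it, along the tool's axes as they then stand; what a row does not reach is not made up. A row lasts 1/10 s, in which the tool goes at most 50 mm and 8.59 degrees, less where a joint would pass 70% of its speed; a pose out of reach is approached as far as the arm can. A call with a gripper value outside its range is refused whole. The fingers move at their own pace and stop on an object; "squeeze" is the grip in N (left out, the last holds). Time passes only in rows, so rows that do not move let the fingers close. It gives the time, the measured TCP pose, the force and the opening at its end, in the units of the state.
- bot.get_state(): the state, without advancing time (a new reading comes with each control period).
- vision.snapshot(name): name is "scene" or "top" or "wrist"; returns the picture (420x560x3 uint8, red, green, blue); there is no depth.
- vision.camera_info(name): a dict with "fov_y" (degrees; the focal length in pixels is half the picture's height over the tangent of half this angle, whatever the lens; pixels are square), "cx", "cy" (the principal point, pixels), "k1" (the pictures are not rectified: a ray, as slopes to the right and down, at radius r is drawn at 1 + k1 r^2 times it, then the intrinsics apply), "position" and "orientation" of the camera in the world; the wrist camera has in their place "tool_from_camera" (4x4, takes a point from camera to tool coordinates, whose origin is the TCP and whose axes are the flange's). Camera axes: x right, y up, looking along -z (the intrinsics and any distortion apply to the point x, -y, -z); pixel columns grow to the right and rows downward; lengths in m; the calibration is good to about 2 mm. A picture is of the moment at which its call begins: read the wrist's pose just before it. camera_info takes no time and is no camera call.
- bot.job_done(): hands the job in, once; it reports no verdict.
The state is a dict: "time_s": time; "joint_pos": joint angles; "qvel": joint speeds; "effort": joint torques, N m; "ee_pos": TCP position; "orientation": TCP orientation; "contact_force": force on the tool from outside, world axes, zero at the start; "torque": the same for the moment, N m; "opening": finger opening in m.
Only numpy, scipy, OpenCV 4.12 (cv2) and the standard library are available. Lean on these libraries where they do the work, as an engineer would, in place of code of your own. Each camera call takes 0.05 s, during which the arm holds its last target.

## Working session

There is one attempt and no reset: what is moved stays moved. The work goes in short steps, Python scripts to look and compute and a tool call to move; the robot and the scene stay as the last step left them, time stands still between calls to the robot, and variables do not carry over. Pictures are saved under pics/ and viewed, and the job is handed in when it is done.

Besides the shell and the picture viewer there is one more tool, called as a command line: name --argument value ..., lists and objects as JSON in quotes. step_arm: Moves the arm, as the interface text tells. Its arguments: {"type":"object","properties":{"series":{"type":"array"},"squeeze":{"type":"number"}},"required":["series"]}

```bash
mkdir -p pics; ls; python3 - <<'E'
from workcell import bot, vision
import cv2
print(bot.get_state())
for n in ("scene","top","wrist"):
    print(n,vision.camera_info(n))
for n in ("scene","top"):
    cv2.imwrite(f"pics/{n}0.png",vision.snapshot(n)[:,:,::-1])
E
```

```text
pics
{'time_s': 0.0, 'joint_pos': array([-1.32958683e+00,  1.24496015e-01,  1.65167960e+00,  4.85403488e-06,
        1.36745395e+00, -8.26099492e-02]), 'qvel': array([ 1.72249703e-03, -4.07163049e-04,  2.16020511e-03,  1.29216952e-03,
        1.56318439e-04,  7.56171214e-05]), 'effort': array([-2.18018990e-04, -4.17601776e+01, -3.59930706e+01,  7.75245368e-02,
        4.93833655e-02, -1.79356821e-04]), 'ee_pos': array([ 0.20664952, -0.61565367,  0.23538955]), 'orientation': array([-3.09850040e+00, -5.06106024e-01,  2.45858041e-04]), 'contact_force': array([-0.76766582, -0.18998482, -0.62250123]), 'torque': array([0.01673999, 0.07799169, 0.03178899]), 'opening': 0.09509808593793553}
scene {'fov_y': 56.8991932523809, 'cx': 278.30548367946045, 'cy': 210.58634880663362, 'k1': -0.025484013134236847, 'position': array([1.20902155, 0.19002284, 0.57620814]), 'orientation': array([0.65680389, 0.95529091, 1.76287272])}
top {'fov_y': 44.5187335795933, 'cx': 277.94511470292656, 'cy': 209.45942781370454, 'k1': -0.046375124700051305, 'position': array([ 0.34157637, -0.07632128,  1.27521795]), 'orientation': array([ 0.12332521, -0.12981226, -1.58123962])}
wrist {'fov_y': 62.72153239821484, 'cx': 281.52437458537054, 'cy': 211.05985534585957, 'k1': -0.009831337871604002, 'tool_from_camera': array([[-3.00250692e-04,  9.56956347e-01,  2.90231736e-01,
         8.26511820e-02],
       [ 9.99999949e-01,  3.18083373e-04, -1.42686889e-05,
         3.44096449e-04],
       [-1.05972402e-04,  2.90231717e-01, -9.56956394e-01,
        -1.48710392e-01],
       [ 0.00000000e+00,  0.00000000e+00,  0.00000000e+00,
         1.00000000e+00]])}
```

View pics/scene0.png

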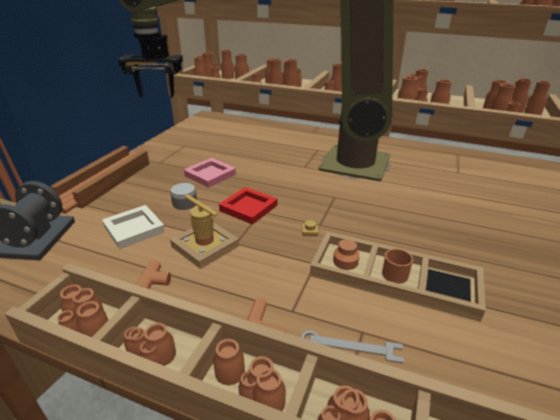

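View pics/top0.png

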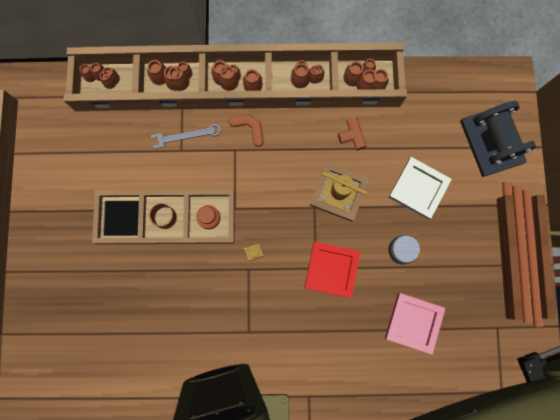

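The scene shows the cap with its T-handle on the tan holder at scene (203,225) and top (343,187). Look-alikes in the top view are the red (332,270), pink (415,323) and white (420,187) pads, the tin (405,250) and the bushing (254,252). The bay with the mat is at top (121,218), scene (450,284).

I choose the tan timber holder with the brass T-handle and will check it in a close crop.

```bash
cat > h.py <<'E'
import numpy as np, cv2
from scipy.spatial.transform import Rotation as R
from workcell import bot, vision
def KD(i):
    f=210/np.tan(np.radians(i['fov_y'])/2)
    return np.array([[f,0,i['cx']],[0,f,i['cy']],[0,0,1]]),np.array([i['k1'],0,0,0,0.])
def pose(name,st=None):
    i=vision.camera_info(name)
    if name=='wrist':
        T=np.eye(4);T[:3,:3]=R.from_rotvec(st['orientation']).as_matrix();T[:3,3]=st['ee_pos']
        C=T@i['tool_from_camera'];return i,C[:3,:3],C[:3,3]
    return i,R.from_rotvec(i['orientation']).as_matrix(),np.array(i['position'])
def ray(name,px,st=None):
    i,Rm,p=pose(name,st);K,D=KD(i)
    u=cv2.undistortPoints(np.array(px,float).reshape(-1,1,2),K,D).reshape(-1,2)
    d=np.c_[u[:,0],-u[:,1],-np.ones(len(u))]@Rm.T
    return p,d
def onz(name,px,z,st=None):
    p,d=ray(name,px,st);return p+d*((z-p[2])/d[:,2])[:,None]
def proj(name,P,st=None):
    i,Rm,p=pose(name,st);K,D=KD(i)
    c=(np.array(P,float).reshape(-1,3)-p)@Rm; c=c*[1,-1,-1]
    return cv2.projectPoints(c,np.zeros(3),np.zeros(3),K,D)[0].reshape(-1,2)
def crop(name,fn,x0,y0,x1,y1,s,st=None,im=None):
    im=vision.snapshot(name) if im is None else im
    cv2.imwrite(fn,cv2.resize(im[y0:y1,x0:x1,::-1],None,fx=s,fy=s,interpolation=cv2.INTER_CUBIC))
E
python3 - <<'E'
from h import *
a=cv2.imread('pics/top0.png');b=cv2.imread('pics/scene0.png')
c=cv2.resize(a[155:230,300:385],None,fx=7,fy=7,interpolation=cv2.INTER_CUBIC);cv2.imwrite('pics/c1.png',c)
c=cv2.resize(b[185:270,160:250],None,fx=7,fy=7,interpolation=cv2.INTER_CUBIC)[:600];cv2.imwrite('pics/c2.png',c)
# mat
g=a.max(2);m=(g<45).astype(np.uint8);m[:190]=0;m[245:]=0;m[:,150:]=0;m[:,:95]=0
cs,_=cv2.findContours(m,0,2);k=max(cs,key=cv2.contourArea);r=cv2.minAreaRect(k);print(r)
print(onz('top',[r[0]],.011),onz('top',cv2.boxPoints(r),.011))
E
```

```text
((120.5, 218.0), (32.0, 33.0), 90.0)
[[0.53055184 0.31058245 0.011     ]] [[0.57176663 0.35381486 0.011     ]
 [0.57057064 0.27029215 0.011     ]
 [0.48981359 0.26792862 0.011     ]
 [0.49086314 0.35061315 0.011     ]]
```

View pics/c1.png

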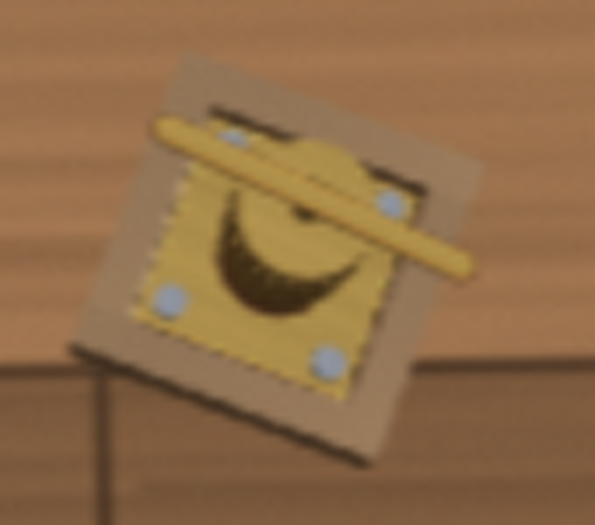

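View pics/c2.png

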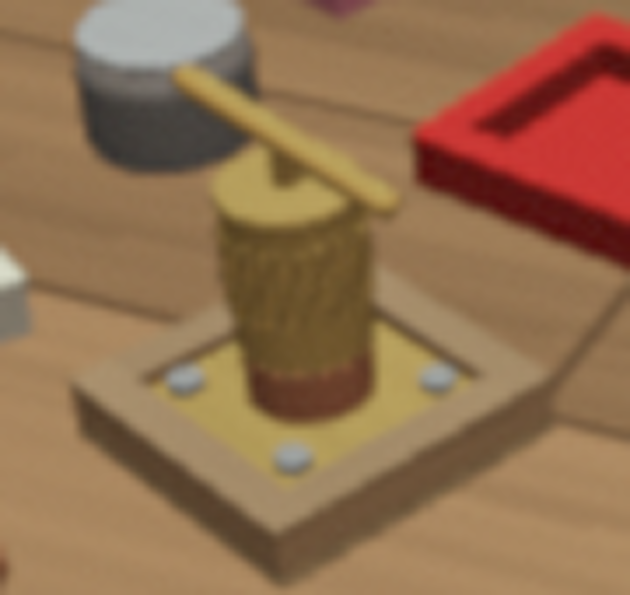

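The crop confirms the brass T-handle cap on the copper fitting, in the tan holder. Next I measure the bar ends and the holder.

```bash
python3 - <<'E'
from h import *
c=lambda l,ox,oy:np.array(l)/7.+[ox,oy]-.43
e=onz('top',c([(165,128),(465,266)],300,155),.119);print('bar top',e,e.mean(0),np.linalg.norm(e[0]-e[1]))
# scene: bar ends
e2=onz('scene',c([(183,78),(390,203)],160,185),.119);print('bar scene',e2,e2.mean(0),np.linalg.norm(e2[0]-e2[1]))
hc=onz('top',c([(188,55),(483,170),(368,462),(75,345)],300,155),.024);print('holder',hc.mean(0),[np.linalg.norm(hc[i]-hc[i-1]) for i in range(4)],hc)
hs=onz('scene',c([(72,388),(285,530),(553,378)],160,185),.024);print('holder sc',hs,hs[[0,2]].mean(0))
print('mat scene',onz('scene',[(450,284)],.011))
print(proj('wrist',[.59,-.1,.119],bot.get_state()))
E
```

```text
bar top [[ 0.61342405 -0.18817024  0.119     ]
 [ 0.56568556 -0.28551085  0.119     ]] [ 0.58955481 -0.23684054  0.119     ] 0.10841659774908265
bar scene [[ 0.57168837 -0.28833982  0.119     ]
 [ 0.61208159 -0.1880718   0.119     ]] [ 0.59188498 -0.23820581  0.119     ] 0.10809851104320448
holder [ 0.58830257 -0.23643648  0.024     ] [np.float64(0.11351216838808652), np.float64(0.11297790389167978), np.float64(0.11397835499569488), np.float64(0.1110124251092233)] [[ 0.66249498 -0.20640136  0.024     ]
 [ 0.61892514 -0.31063991  0.024     ]
 [ 0.51427689 -0.26547565  0.024     ]
 [ 0.55751326 -0.16322902  0.024     ]]
holder sc [[ 0.62718728 -0.30989889  0.024     ]
 [ 0.66392626 -0.20537579  0.024     ]
 [ 0.56187081 -0.16280773  0.024     ]] [ 0.59452905 -0.23635331  0.024     ]
mat scene [[0.52384274 0.30933946 0.011     ]]
[[-482.95839745 -835.47620111]]
```

step_arm --series '[{"xyz":[0,0,0],"spin":0.108,"grip":-1},{"xyz":[0,0,0],"spin":0.108,"grip":-1},{"xyz":[0,0,0],"spin":0.108,"grip":-1},{"xyz":[33,-35,0],"spin":0,"grip":-1},{"xyz":[33,-35,0],"spin":0,"grip":-1},{"xyz":[33,-35,0],"spin":0,"grip":-1},{"xyz":[33,-35,0],"spin":0,"grip":-1},{"xyz":[33,-35,0],"spin":0,"grip":-1},{"xyz":[33,-35,0],"spin":0,"grip":-1},{"xyz":[33,-35,0],"spin":0,"grip":-1}]' --squeeze 20

```text
time_s: 1.1
ee_pos: [0.4386, -0.3695, 0.2362]
orientation: [-3.141, 0.001, 0.001]
contact_force: [0.5, -1.4, 0.2]
opening: 0.0201
```

step_arm --series '[{"xyz":[34,-34,0],"spin":0,"grip":-1},{"xyz":[34,-34,0],"spin":0,"grip":-1},{"xyz":[34,-34,0],"spin":0,"grip":-1},{"xyz":[12,-12,0],"spin":0,"grip":-1},{"xyz":[0,0,0],"spin":0,"grip":-1},{"xyz":[0,0,0],"spin":0,"grip":-1}]'

```text
time_s: 1.7
ee_pos: [0.5513, -0.2576, 0.2361]
orientation: [3.142, 0.0, -0.002]
contact_force: [-0.3, -0.2, 0.1]
opening: 0.0002
```

```bash
python3 - <<'E'
from h import *
st=bot.get_state();print(st['ee_pos'],st['opening'],st['joint_pos'])
im=vision.snapshot('wrist');cv2.imwrite('pics/w1.png',im[:,:,::-1])
print(proj('wrist',[[.59,-.237,.119],[.6128,-.188,.119],[.5685,-.287,.119]],st))
E
```

```text
[ 0.55133519 -0.25756553  0.23610338] 0.00019389685420694914 [-5.24915823e-01  3.45511963e-02  1.74588219e+00 -7.27448139e-04
  1.36226262e+00  1.04599995e+00]
[[254.70928659 165.80375781]
 [189.28472504 135.88883799]
 [318.34907957 192.73982768]]
```

View pics/w1.png

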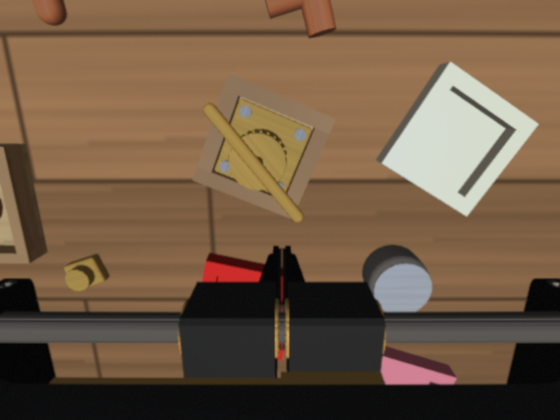

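```bash
python3 - <<'E'
from h import *
st=bot.get_state()
e=onz('wrist',[(210,107),(298,217)],.119,st);print(e,e.mean(0),np.linalg.norm(e[0]-e[1]),np.degrees(np.arctan2(*(e[0]-e[1])[[1,0]])))
w=cv2.imread('pics/w1.png')
a=cv2.resize(w[60:240,170:360],None,fx=3,fy=3)
s=vision.snapshot('scene')[:,:,::-1]
b=cv2.resize(s[150:270,130:280],None,fx=4,fy=4,interpolation=cv2.INTER_CUBIC)
cv2.imwrite('pics/w1c.png',a);cv2.imwrite('pics/s1c.png',b)
E
```

```text
[[ 0.63352902 -0.20552069  0.119     ]
 [ 0.5479489  -0.2716581   0.119     ]] [ 0.59073896 -0.2385894   0.119     ] 0.10815781779832886 37.6973044216082
```

View pics/w1c.png

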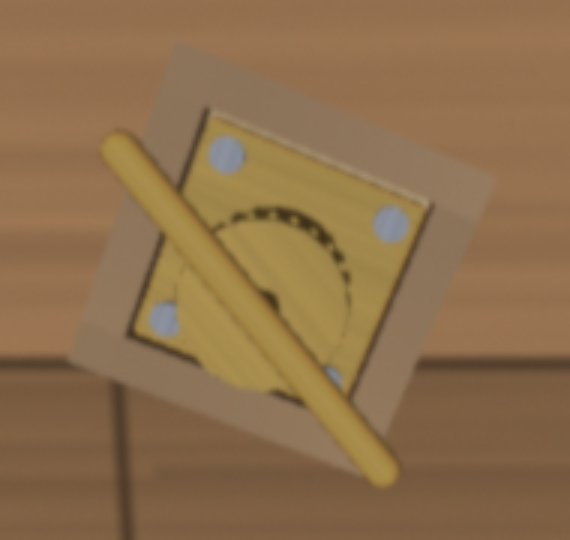

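View pics/s1c.png

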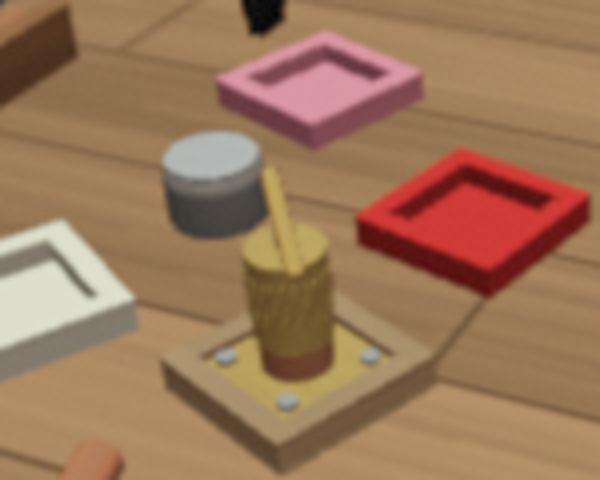

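The bar has turned about 29° clockwise since the first picture, though I haven't touched it: the wrist view shows its ends at (210,107) and (298,217). I'll re-aim at the new angle, then check again before descending.

step_arm --series '[{"xyz":[-3,-21,30],"spin":0,"grip":-1},{"xyz":[0,0,20],"spin":0,"grip":-1},{"xyz":[0,0,0],"spin":0,"grip":-1}]'

```text
time_s: 2.1
ee_pos: [0.546, -0.2362, 0.1829]
orientation: [-3.139, 0.003, 0.01]
contact_force: [-0.0, -0.1, -0.1]
opening: 0.0001
```

```bash
python3 - <<'E'
from h import *
st=bot.get_state();print(st['ee_pos'],st['time_s'])
im=vision.snapshot('wrist');cv2.imwrite('pics/w2.png',im[:,:,::-1])
E
```

```text
[ 0.54597888 -0.23622133  0.18290748] 2.1
```

View pics/w2.png

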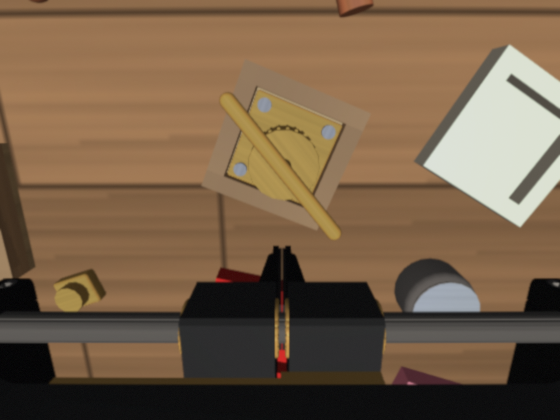

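step_arm --series '[{"xyz":[0,0,30],"spin":0,"grip":-1},{"xyz":[0,0,27],"spin":0,"grip":-1},{"xyz":[0,0,0],"spin":0,"grip":-1}]'

```text
time_s: 2.45
ee_pos: [0.5468, -0.2363, 0.127]
orientation: [-3.139, 0.003, 0.008]
contact_force: [-1.0, 0.1, -0.4]
opening: 0.0007
```

```bash
python3 - <<'E'
from h import *
st=bot.get_state();print(st['ee_pos'],st['time_s'],st['contact_force'])
e=onz('wrist',[(228,100),(335,232)],.119,dict(ee_pos=np.array([ 0.54597888,-0.23622133,0.18290748]),orientation=np.array([-3.139, 0.003, 0.01])));print(e,e.mean(0),np.degrees(np.arctan2(*(e[0]-e[1])[[1,0]])))
# circle moves: centre, radius 42, 12deg per row
c=np.array([590.5,-237.5]);p=st['ee_pos'][:2]*1000
a=np.degrees(np.arctan2(*(p-c)[::-1]))
a0=180
for k in range(0,30):
    q=c+42*np.array([np.cos(np.radians(a0+12*k)),np.sin(np.radians(a0+12*k))]);q2=c+42*np.array([np.cos(np.radians(a0+12*k+12)),np.sin(np.radians(a0+12*k+12))])
    print(a0+12*k,np.round((q2-q)*[1,-1],2))
E
```

```text
[ 0.5467743  -0.23634992  0.1270403 ] 2.45 [-0.95869471  0.12916405 -0.40176868]
[[ 0.63214301 -0.2050356   0.119     ]
 [ 0.54941609 -0.27137966  0.119     ]] [ 0.59077955 -0.23820763  0.119     ] 38.72838230443749
180 [0.92 8.73]
192 [2.71 8.35]
204 [4.39 7.6 ]
216 [5.88 6.53]
228 [7.1  5.16]
240 [8.02 3.57]
252 [8.59 1.83]
264 [ 8.78 -0.  ]
276 [ 8.59 -1.83]
288 [ 8.02 -3.57]
300 [ 7.1  -5.16]
312 [ 5.88 -6.53]
324 [ 4.39 -7.6 ]
336 [ 2.71 -8.35]
348 [ 0.92 -8.73]
360 [-0.92 -8.73]
372 [-2.71 -8.35]
384 [-4.39 -7.6 ]
396 [-5.88 -6.53]
408 [-7.1  -5.16]
420 [-8.02 -3.57]
432 [-8.59 -1.83]
444 [-8.78 -0.  ]
456 [-8.59  1.83]
468 [-8.02  3.57]
480 [-7.1   5.16]
492 [-5.88  6.53]
504 [-4.39  7.6 ]
516 [-2.71  8.35]
528 [-0.92  8.73]
```

step_arm --series '[{"xyz":[2.1,13.0,0],"spin":0,"grip":-1},{"xyz":[6.0,11.7,-0.5],"spin":0,"grip":-1},{"xyz":[9.3,9.3,-0.5],"spin":0,"grip":-1},{"xyz":[11.7,6.0,-0.5],"spin":0,"grip":-1},{"xyz":[13.0,2.1,-0.5],"spin":0,"grip":-1},{"xyz":[13.0,-2.1,-0.5],"spin":0,"grip":-1},{"xyz":[11.7,-6.0,-0.5],"spin":0,"grip":-1},{"xyz":[9.3,-9.3,-0.5],"spin":0,"grip":-1},{"xyz":[6.0,-11.7,-0.5],"spin":0,"grip":-1},{"xyz":[2.1,-13.0,-0.5],"spin":0,"grip":-1}]'

```text
time_s: 3.45
ee_pos: [0.6337, -0.2351, 0.1343]
orientation: [3.141, 0.001, 0.0]
contact_force: [-0.2, 0.1, 0.5]
opening: 0.0004
```

```bash
python3 - <<'E'
from h import *
st=bot.get_state();print(st['ee_pos'],st['time_s'],st['contact_force'])
im=vision.snapshot('wrist');cv2.imwrite('pics/w3.png',im[:,:,::-1])
im=vision.snapshot('scene');crop('scene','pics/s3.png',130,120,280,270,4,im=im)
E
```

```text
[ 0.6337129  -0.23505656  0.1342618 ] 3.45 [-0.2262564   0.12050988  0.52546088]
```

View pics/w3.png

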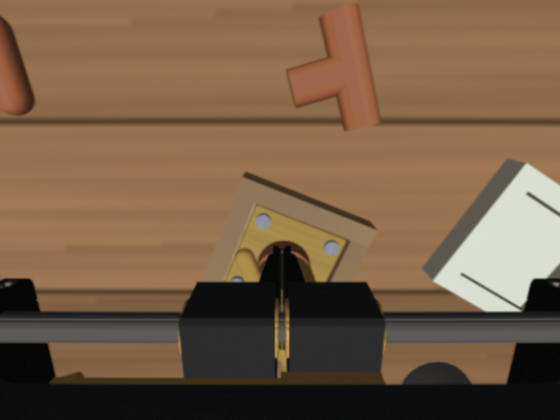

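View pics/s3.png

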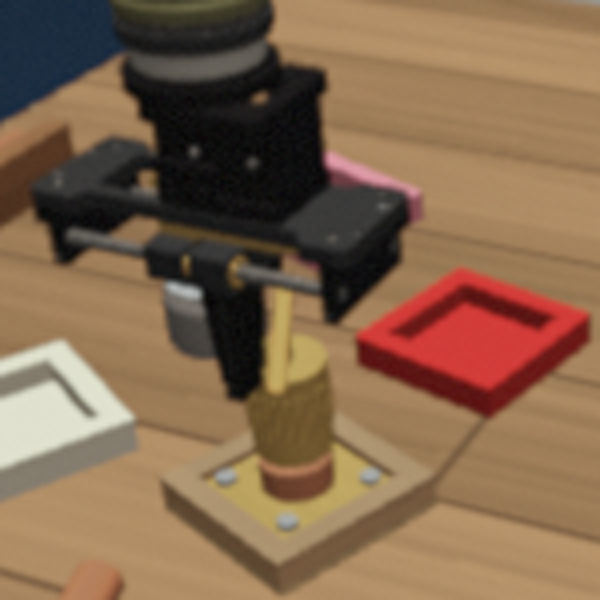

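step_arm --series '[{"xyz":[-2.1,-13.0,-0.5],"spin":0,"grip":-1},{"xyz":[-6.0,-11.7,-0.5],"spin":0,"grip":-1},{"xyz":[-9.3,-9.3,-0.5],"spin":0,"grip":-1},{"xyz":[-11.7,-6.0,-0.5],"spin":0,"grip":-1},{"xyz":[-13.0,-2.1,-0.5],"spin":0,"grip":-1},{"xyz":[-13.0,2.1,-0.5],"spin":0,"grip":-1},{"xyz":[-11.7,6.0,-0.5],"spin":0,"grip":-1},{"xyz":[-9.3,9.3,-0.5],"spin":0,"grip":-1},{"xyz":[-6.0,11.7,-0.5],"spin":0,"grip":-1},{"xyz":[-2.1,13.0,-0.5],"spin":0,"grip":-1}]'

```text
time_s: 4.55
ee_pos: [0.5482, -0.2375, 0.1393]
orientation: [-3.141, 0.001, -0.0]
contact_force: [0.2, 0.5, 0.5]
opening: 0.0004
```

step_arm --series '[{"xyz":[2.1,13.0,-0.5],"spin":0,"grip":-1},{"xyz":[6.0,11.7,-0.5],"spin":0,"grip":-1},{"xyz":[9.3,9.3,-0.5],"spin":0,"grip":-1},{"xyz":[11.7,6.0,-0.5],"spin":0,"grip":-1},{"xyz":[13.0,2.1,-0.5],"spin":0,"grip":-1},{"xyz":[13.0,-2.1,-0.5],"spin":0,"grip":-1},{"xyz":[11.7,-6.0,-0.5],"spin":0,"grip":-1},{"xyz":[9.3,-9.3,-0.5],"spin":0,"grip":-1},{"xyz":[6.0,-11.7,-0.5],"spin":0,"grip":-1},{"xyz":[2.1,-13.0,-0.5],"spin":0,"grip":-1}]'

```text
time_s: 5.55
ee_pos: [0.6337, -0.235, 0.1441]
orientation: [3.142, 0.001, -0.0]
contact_force: [-0.0, -0.8, -0.1]
opening: 0.0008
```

```bash
python3 - <<'E'
from h import *
st=bot.get_state();print(st['ee_pos'],st['time_s'],st['contact_force'])
im=vision.snapshot('scene');crop('scene','pics/s4.png',130,120,280,270,4,im=im)
E
```

```text
[ 0.63366418 -0.23498533  0.14414962] 5.55 [-0.04027885 -0.75661168 -0.10334863]
```

View pics/s4.png

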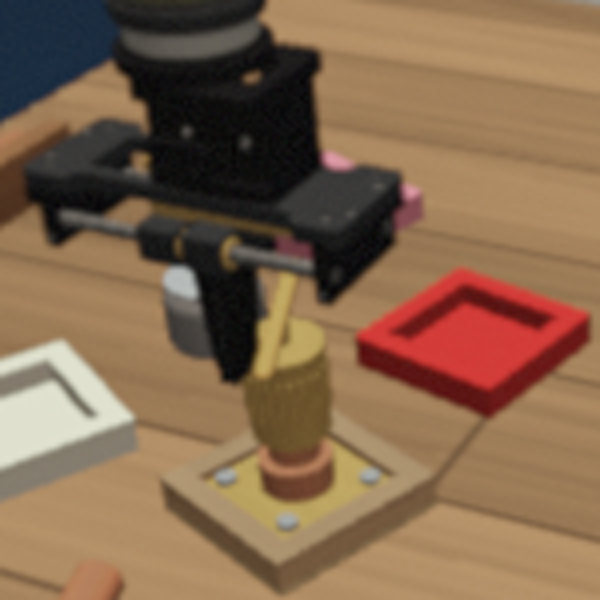

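step_arm --series '[{"xyz":[-2.1,-13.0,-0.5],"spin":0,"grip":-1},{"xyz":[-6.0,-11.7,-0.5],"spin":0,"grip":-1},{"xyz":[-9.3,-9.3,-0.5],"spin":0,"grip":-1},{"xyz":[-11.7,-6.0,-0.5],"spin":0,"grip":-1},{"xyz":[-13.0,-2.1,-0.5],"spin":0,"grip":-1},{"xyz":[-13.0,2.1,-0.5],"spin":0,"grip":-1},{"xyz":[-11.7,6.0,-0.5],"spin":0,"grip":-1},{"xyz":[-9.3,9.3,-0.5],"spin":0,"grip":-1},{"xyz":[-6.0,11.7,-0.5],"spin":0,"grip":-1},{"xyz":[-2.1,13.0,-0.5],"spin":0,"grip":-1}]'

```text
time_s: 6.6
ee_pos: [0.5482, -0.2375, 0.1493]
orientation: [-3.141, 0.001, -0.0]
contact_force: [0.0, 0.2, 0.1]
opening: 0.0002
```

step_arm --series '[{"xyz":[2.1,13.0,-0.5],"spin":0,"grip":-1},{"xyz":[6.0,11.7,-0.5],"spin":0,"grip":-1},{"xyz":[9.3,9.3,-0.5],"spin":0,"grip":-1},{"xyz":[11.7,6.0,-0.5],"spin":0,"grip":-1},{"xyz":[13.0,2.1,-0.5],"spin":0,"grip":-1},{"xyz":[13.0,-2.1,-0.5],"spin":0,"grip":-1},{"xyz":[11.7,-6.0,-0.5],"spin":0,"grip":-1},{"xyz":[9.3,-9.3,-0.5],"spin":0,"grip":-1},{"xyz":[6.0,-11.7,-0.5],"spin":0,"grip":-1},{"xyz":[2.1,-13.0,-0.5],"spin":0,"grip":-1}]'

```text
time_s: 7.6
ee_pos: [0.6337, -0.235, 0.1542]
orientation: [3.141, 0.001, -0.0]
contact_force: [-1.5, 0.4, 0.6]
opening: 0.0003
```

```bash
python3 - <<'E'
from h import *
st=bot.get_state();print(st['ee_pos'],st['time_s'],st['contact_force'])
im=vision.snapshot('scene');crop('scene','pics/s5.png',130,120,280,270,4,im=im)
E
```

```text
[ 0.63366925 -0.23497699  0.154181  ] 7.6 [-1.50393749  0.42780945  0.55902067]
```

View pics/s5.png

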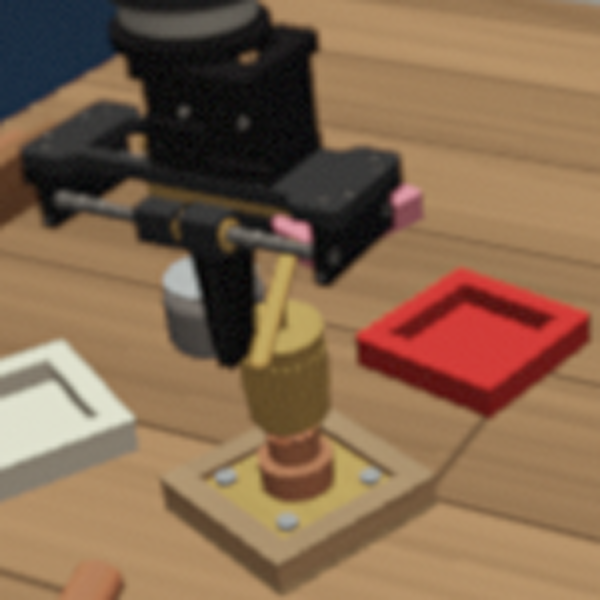

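step_arm --series '[{"xyz":[-2.1,-13.0,0],"spin":0,"grip":-1},{"xyz":[-6.0,-11.7,0],"spin":0,"grip":-1},{"xyz":[-9.3,-9.3,0],"spin":0,"grip":-1},{"xyz":[-11.7,-6.0,0],"spin":0,"grip":-1},{"xyz":[-13.0,-2.1,0],"spin":0,"grip":-1}]'

```text
time_s: 8.15
ee_pos: [0.5898, -0.1931, 0.1542]
orientation: [-3.141, -0.001, -0.0]
contact_force: [0.1, -1.1, 0.8]
opening: 0.0005
```

```bash
python3 - <<'E'
from h import *
st=bot.get_state();print(st['ee_pos'],st['time_s'],st['contact_force'])
im=vision.snapshot('scene');crop('scene','pics/s6.png',130,120,280,270,4,im=im)
E
```

```text
[ 0.58984259 -0.19307228  0.15420664] 8.15 [ 0.13581281 -1.10097848  0.84660586]
```

View pics/s6.png

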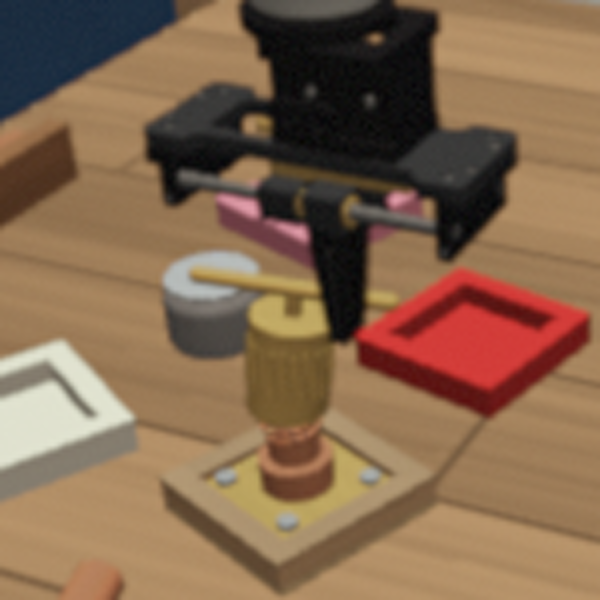

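step_arm --series '[{"xyz":[-13.0,2.1,0],"spin":0,"grip":-1},{"xyz":[-11.7,6.0,0],"spin":0,"grip":-1}]'

```text
time_s: 8.4
ee_pos: [0.5653, -0.2021, 0.1543]
orientation: [-3.142, -0.001, -0.0]
contact_force: [1.0, -0.7, -0.4]
opening: 0.0009
```

```bash
python3 - <<'E'
from h import *
st=bot.get_state();print(st['ee_pos'],st['time_s'],st['contact_force'])
im=vision.snapshot('scene');crop('scene','pics/s7.png',130,120,280,270,4,im=im)
E
```

```text
[ 0.56528701 -0.20212413  0.15425105] 8.4 [ 1.03317913 -0.67670638 -0.36915199]
```

View pics/s7.png

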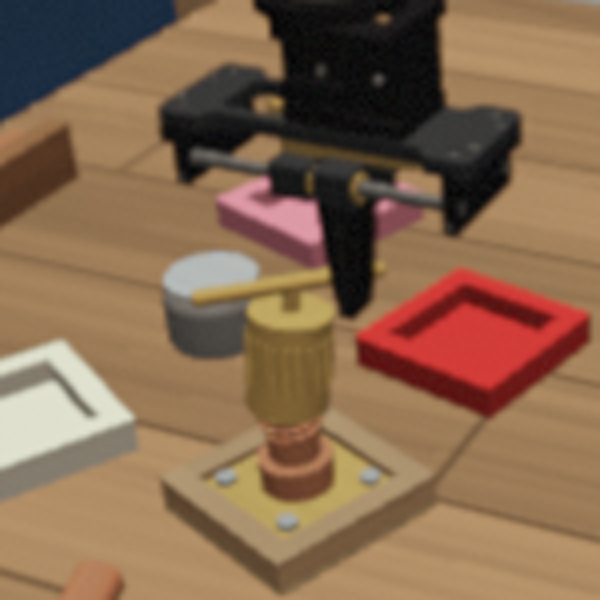

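step_arm --series '[{"xyz":[-9.3,9.3,0],"spin":0,"grip":-1},{"xyz":[-6.0,11.7,0],"spin":0,"grip":-1}]'

```text
time_s: 8.65
ee_pos: [0.5502, -0.2241, 0.1541]
orientation: [3.142, -0.0, -0.0]
contact_force: [-0.2, -0.2, 0.2]
opening: 0.0002
```

```bash
python3 - <<'E'
from h import *
st=bot.get_state();print(st['ee_pos'],st['time_s'],st['contact_force'])
im=vision.snapshot('scene');crop('scene','pics/s8.png',130,120,280,270,4,im=im)
E
```

```text
[ 0.5501713  -0.224051    0.15410508] 8.65 [-0.16630665 -0.16681409  0.20628448]
```

View pics/s8.png

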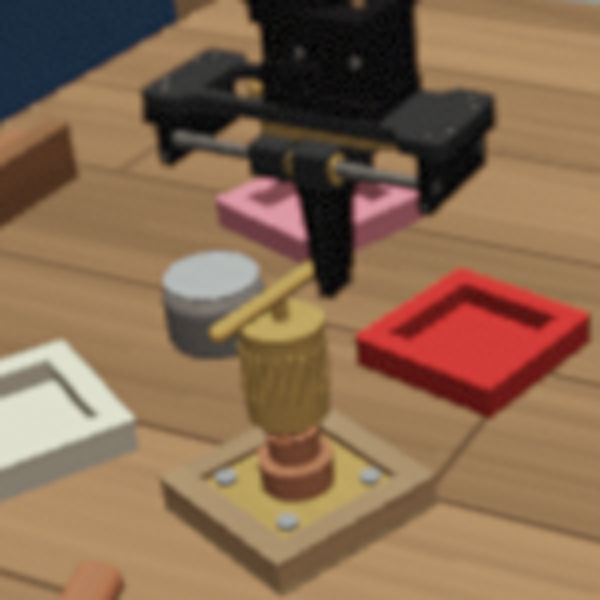

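step_arm --series '[{"xyz":[-2.1,13.0,0],"spin":0,"grip":-1},{"xyz":[0,0,0],"spin":0,"grip":-1},{"xyz":[-3,-8,0],"spin":0,"grip":-1},{"xyz":[0,0,-30],"spin":0,"grip":-1},{"xyz":[0,0,-50],"spin":0,"grip":1},{"xyz":[-20,0,-20],"spin":0,"grip":1},{"xyz":[0,0,0],"spin":0,"grip":1},{"xyz":[0,0,0],"spin":0,"grip":1}]'

```text
time_s: 9.5
ee_pos: [0.5259, -0.2277, 0.2541]
orientation: [3.142, 0.0, 0.001]
contact_force: [0.2, -0.4, 0.5]
opening: 0.027
```

```bash
python3 - <<'E'
from h import *
st=bot.get_state();print(st['ee_pos'],st['time_s'],st['contact_force'],st['joint_pos'])
im=vision.snapshot('scene');crop('scene','pics/s9.png',130,120,280,270,4,im=im)
cv2.imwrite('pics/w9.png',vision.snapshot('wrist')[:,:,::-1])
crop('top','pics/t9.png',280,130,410,250,5)
E
```

```text
[ 0.52592634 -0.22769682  0.25412985] 9.5 [ 0.17594215 -0.43575099  0.4939857 ] [-5.02379008e-01 -5.62401067e-02  1.80554402e+00  2.90887968e-04
  1.39161558e+00  1.06825449e+00]
```

View pics/s9.png

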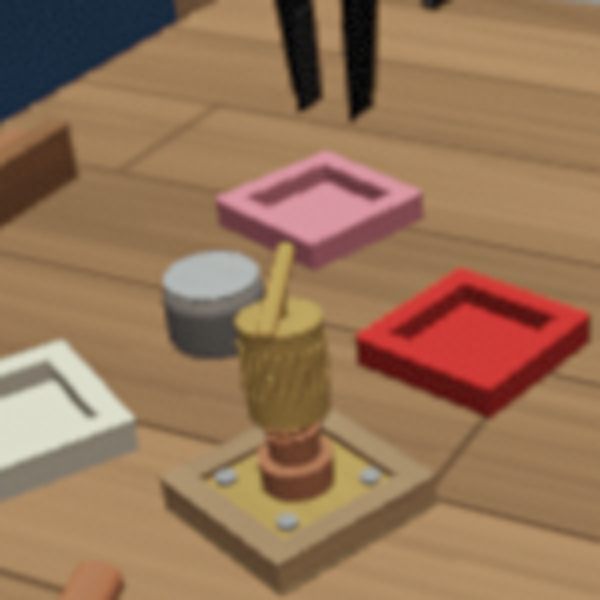

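View pics/w9.png

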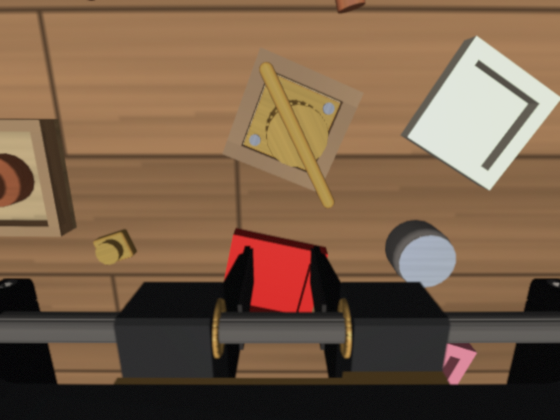

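View pics/t9.png

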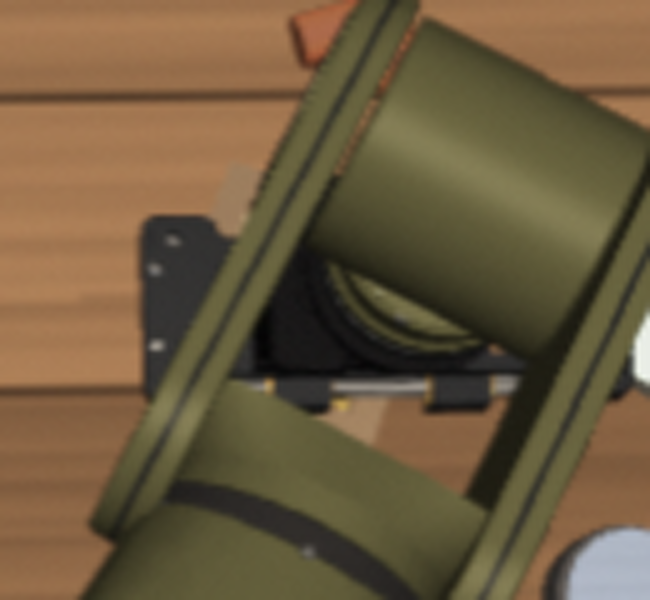

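```bash
cat >> h.py <<'E'
def tri(a,b):
    (p,d),(q,e)=a,b
    d=d[0]/np.linalg.norm(d[0]);e=e[0]/np.linalg.norm(e[0])
    s=np.linalg.lstsq(np.c_[d,-e],q-p,rcond=None)[0]
    return (p+s[0]*d+q+s[1]*e)/2,np.linalg.norm(p+s[0]*d-q-s[1]*e)
E
python3 - <<'E'
from h import *
st=bot.get_state()
s=lambda x,y:(130+x/4-.4,120+y/4-.4)
w=[(267,71),(328,201)];sc=[s(267,323),s(288,250)]
P=[]
for a,b in zip(w,sc):
    r=tri(ray('wrist',[a],st),ray('scene',[b]));print(r);P.append(r[0])
for z in (.14,.145,.15):
    e=onz('wrist',w,z,st);print(z,e,e.mean(0),np.linalg.norm(e[0]-e[1]),np.degrees(np.arctan2(*(e[0]-e[1])[[1,0]])))
# holder check in wrist: top corners
h=onz('wrist',[(263,50),(362,95),(318,190),(225,155)],.024,st);print('holder',h.mean(0))
E
```

```text
(array([ 0.63066668, -0.21836685,  0.15586435]), np.float64(0.0010285034474582311))
(array([ 0.53776383, -0.26359529,  0.14256902]), np.float64(0.00017256969578384674))
0.14 [[ 0.63179005 -0.21729344  0.14      ]
 [ 0.5370062  -0.26388026  0.14      ]] [ 0.58439812 -0.24058685  0.14      ] 0.10561397060973972 26.174390986525925
0.145 [[ 0.63134352 -0.21749861  0.145     ]
 [ 0.53838114 -0.26319017  0.145     ]] [ 0.58486233 -0.24034439  0.145     ] 0.10358438294657836 26.17439098652592
0.15 [[ 0.630897   -0.21770378  0.15      ]
 [ 0.53975607 -0.26250008  0.15      ]] [ 0.58532653 -0.24010193  0.15      ] 0.10155479528341711 26.17439098652589
holder [ 0.5889067  -0.23835011  0.024     ]
```

The cap dropped about 6 mm at the click and now leans a little. In the wrist view the bar ends are at (267,71) and (328,201), and triangulation puts the bar centre near (0.5845, -0.2405, 0.147) at 26°. I'll align the jaws across the bar and hover.

step_arm --series '[{"xyz":[29,6.5,0],"spin":0,"grip":0.1},{"xyz":[29,6.5,0],"spin":0,"grip":0.1},{"xyz":[0,0,0],"spin":-0.115,"grip":0.1},{"xyz":[0,0,0],"spin":-0.115,"grip":0.1},{"xyz":[0,0,0],"spin":-0.115,"grip":0.1},{"xyz":[0,0,0],"spin":-0.112,"grip":0.1},{"xyz":[0,0,20],"spin":0,"grip":0.1},{"xyz":[0,0,20],"spin":0,"grip":0.1},{"xyz":[0,0,0],"spin":0,"grip":0.1}]'

```text
time_s: 10.55
ee_pos: [0.5817, -0.2399, 0.2083]
orientation: [-3.054, -0.71, 0.011]
contact_force: [-0.7, 0.4, -0.1]
opening: 0.0519
```

```bash
python3 - <<'E'
from h import *
st=bot.get_state();print(st['ee_pos'],st['orientation'],st['time_s'],st['contact_force'],st['opening'])
im=vision.snapshot('wrist')
cv2.imwrite('pics/w10.png',im[:,:,::-1])
E
```

```text
[ 0.58171013 -0.23993222  0.20831294] [-3.05379102 -0.71017541  0.01146567] 10.55 [-0.66952953  0.3637601  -0.08414098] 0.051883111533463616
```

View pics/w10.png

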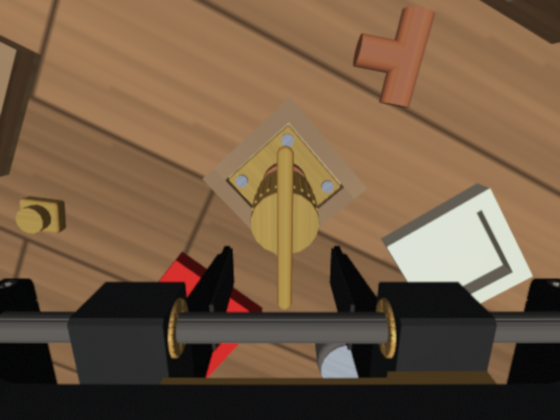

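step_arm --series '[{"xyz":[2,0,20],"spin":0,"grip":0.1},{"xyz":[0,0,20],"spin":0,"grip":0.1},{"xyz":[0,0,4],"spin":0,"grip":0.1},{"xyz":[0,0,0],"spin":0,"grip":0.1}]' --squeeze 12

```text
time_s: 11.0
ee_pos: [0.5855, -0.2402, 0.1698]
orientation: [-3.059, -0.711, 0.002]
contact_force: [0.8, 0.5, 0.1]
opening: 0.0522
```

```bash
python3 - <<'E'
from h import *
st=bot.get_state();print(st['ee_pos'],st['orientation'],st['time_s'],st['contact_force'],st['opening'])
crop('scene','pics/s11.png',130,100,280,250,4)
cv2.imwrite('pics/w11.png',vision.snapshot('wrist')[:,:,::-1])
E
```

```text
[ 0.58550696 -0.24021942  0.16976683] [-3.05906218e+00 -7.11342721e-01  1.59556333e-03] 11.0 [0.78748815 0.52637918 0.11156935] 0.0522132754797317
```

View pics/s11.png

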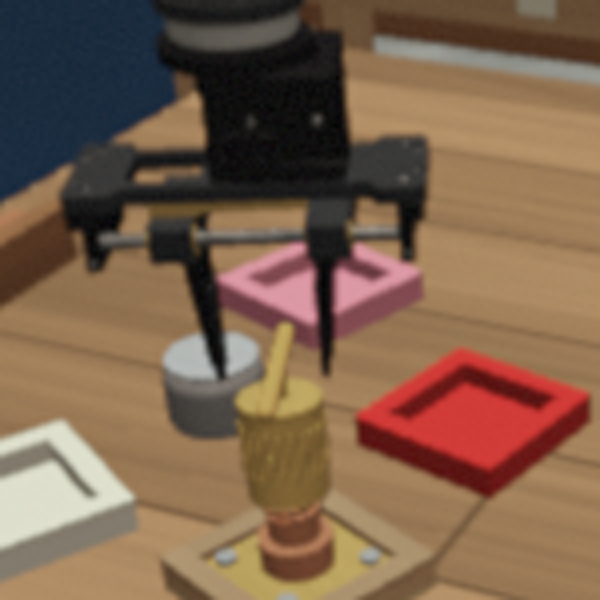

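View pics/w11.png

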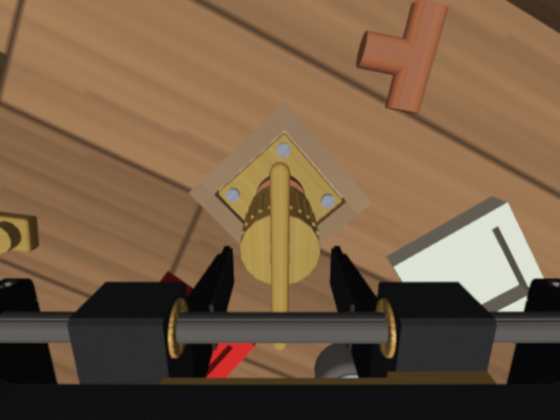

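step_arm --series '[{"xyz":[0,0,10],"spin":0,"grip":0.1},{"xyz":[0,0,0],"spin":0,"grip":-1},{"xyz":[0,0,0],"spin":0,"grip":-1},{"xyz":[0,0,0],"spin":0,"grip":-1},{"xyz":[0,0,0],"spin":0,"grip":-1},{"xyz":[0,0,0],"spin":0,"grip":-1}]' --squeeze 12

```text
time_s: 11.7
ee_pos: [0.5858, -0.2405, 0.1604]
orientation: [3.06, 0.711, 0.001]
contact_force: [-0.2, 0.1, 0.1]
opening: 0.0178
```

```bash
python3 - <<'E'
from h import *
st=bot.get_state();print(st['ee_pos'],st['orientation'],st['time_s'],st['contact_force'],st['torque'],st['opening'])
crop('scene','pics/s12.png',130,100,280,250,4)
E
```

```text
[ 0.58576182 -0.24048324  0.1604386 ] [3.05972474e+00 7.11248074e-01 5.30048964e-04] 11.7 [-0.20846708  0.0824351   0.13123556] [-0.03106432 -0.05002761  0.02572452] 0.017845491126668223
```

View pics/s12.png

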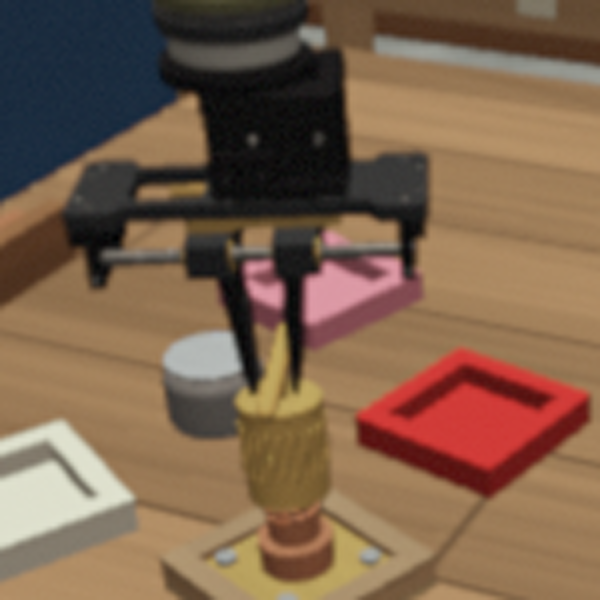

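Still closing, so I'll wait, then lift slowly while watching the force.

step_arm --series '[{"xyz":[0,0,0],"spin":0,"grip":-1},{"xyz":[0,0,0],"spin":0,"grip":-1},{"xyz":[0,0,0],"spin":0,"grip":-1},{"xyz":[0,0,-1.5],"spin":0,"grip":-1},{"xyz":[0,0,-1.5],"spin":0,"grip":-1},{"xyz":[0,0,0],"spin":0,"grip":-1}]'

```text
time_s: 12.35
ee_pos: [0.5856, -0.2404, 0.1631]
orientation: [-3.06, -0.711, 0.0]
contact_force: [-0.0, -0.3, -1.8]
opening: 0.0096
```

```bash
python3 - <<'E'
from h import *
st=bot.get_state();print(st['ee_pos'],st['time_s'],st['contact_force'],st['torque'],st['opening'])
crop('scene','pics/s13.png',130,100,280,250,4)
E
```

```text
[ 0.58555788 -0.24038201  0.16309295] 12.35 [-8.72114461e-04 -2.76133237e-01 -1.83763021e+00] [0.03215399 0.07445351 0.01880619] 0.00962013380471768
```

View pics/s13.png

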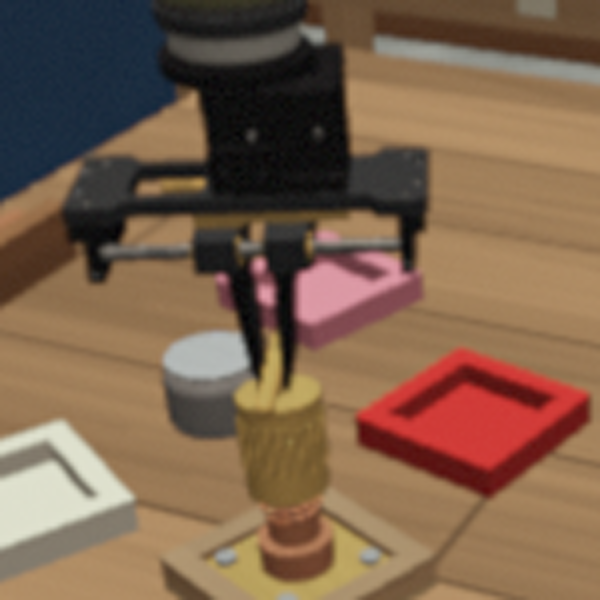

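step_arm --series '[{"xyz":[0,0,-2],"spin":0,"grip":-1},{"xyz":[0,0,-2],"spin":0,"grip":-1},{"xyz":[0,0,-2],"spin":0,"grip":-1},{"xyz":[0,0,0],"spin":0,"grip":-1}]'

```text
time_s: 12.8
ee_pos: [0.5858, -0.2406, 0.1697]
orientation: [3.06, 0.711, 0.001]
contact_force: [-1.0, 0.3, -2.2]
opening: 0.0097
```

```bash
python3 - <<'E'
from h import *
st=bot.get_state();print(st['ee_pos'],st['time_s'],st['contact_force'],st['torque'],st['opening'])
crop('scene','pics/s14.png',130,100,280,250,4)
E
```

```text
[ 0.58578519 -0.24058149  0.16969526] 12.8 [-1.0055938   0.26741994 -2.20074612] [-0.04968339  0.03577461  0.01622136] 0.009656447835388354
```

View pics/s14.png

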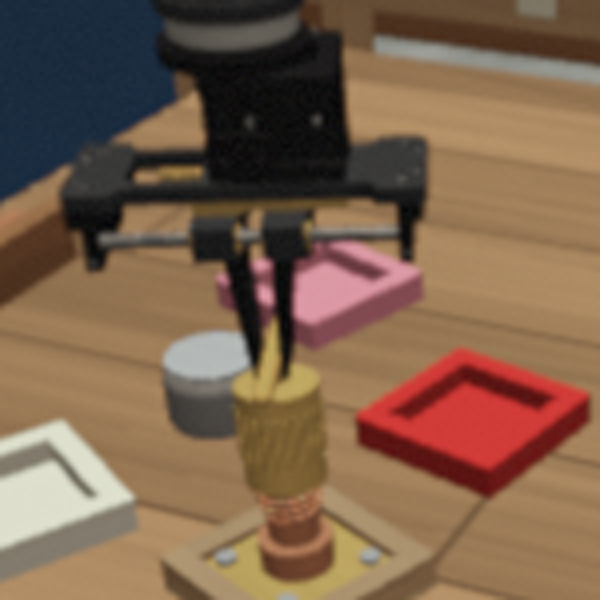

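step_arm --series '[{"xyz":[0,0,-3],"spin":0,"grip":-1},{"xyz":[0,0,-3],"spin":0,"grip":-1},{"xyz":[0,0,-3],"spin":0,"grip":-1},{"xyz":[0,0,-3],"spin":0,"grip":-1},{"xyz":[0,0,0],"spin":0,"grip":-1}]' --squeeze 15

```text
time_s: 13.35
ee_pos: [0.5859, -0.2406, 0.182]
orientation: [3.059, 0.711, 0.001]
contact_force: [0.1, -0.3, -1.2]
opening: 0.0093
```

```bash
python3 - <<'E'
from h import *
st=bot.get_state();print(st['ee_pos'],st['time_s'],st['contact_force'],st['torque'],st['opening'])
crop('scene','pics/s15.png',130,100,280,250,4)
E
```

```text
[ 0.5859334  -0.24061498  0.18199481] 13.35 [ 0.05799488 -0.34516512 -1.16265644] [-0.04548472  0.0778183  -0.0223745 ] 0.009284482891279365
```

View pics/s15.png

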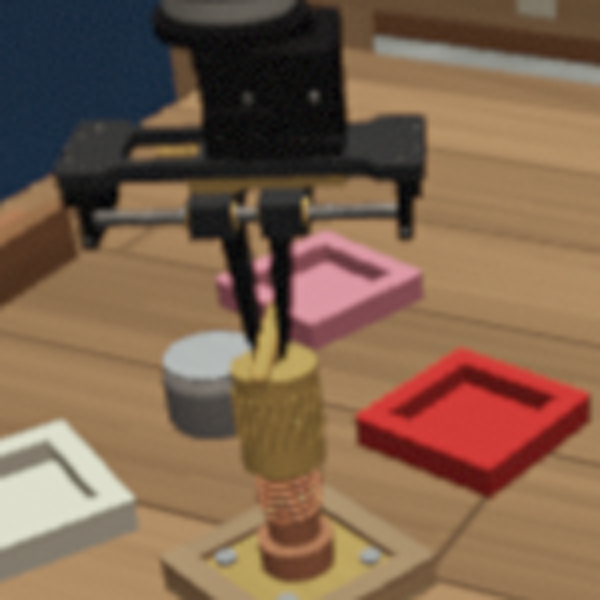

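step_arm --series '[{"xyz":[0,0,-4],"spin":0,"grip":-1},{"xyz":[0,0,-5],"spin":0,"grip":-1},{"xyz":[0,0,-5],"spin":0,"grip":-1},{"xyz":[0,0,-5],"spin":0,"grip":-1},{"xyz":[0,0,-5],"spin":0,"grip":-1},{"xyz":[0,0,-12],"spin":0,"grip":-1},{"xyz":[0,0,-15],"spin":0,"grip":-1},{"xyz":[0,0,-15],"spin":0,"grip":-1},{"xyz":[0,0,-8],"spin":0,"grip":-1},{"xyz":[0,0,0],"spin":0,"grip":-1}]' --squeeze 20

```text
time_s: 14.4
ee_pos: [0.5866, -0.2409, 0.258]
orientation: [3.057, 0.711, 0.005]
contact_force: [0.6, -0.5, -2.1]
opening: 0.0096
```

```bash
python3 - <<'E'
from h import *
st=bot.get_state();print(st['ee_pos'],st['time_s'],st['contact_force'],st['torque'],st['opening'],st['joint_pos'])
crop('scene','pics/s16.png',130,70,280,220,4)
cv2.imwrite('pics/t16.png',vision.snapshot('top')[:,:,::-1])
E
```

```text
[ 0.58660184 -0.2409151   0.25803814] 14.4 [ 0.63964361 -0.54153271 -2.11750282] [-0.01175284  0.00552725  0.02358463] 0.009614169826516031 [-4.74327632e-01  7.47008183e-02  1.66713783e+00  2.51455302e-05
  1.39539836e+00  6.39671861e-01]
```

View pics/s16.png

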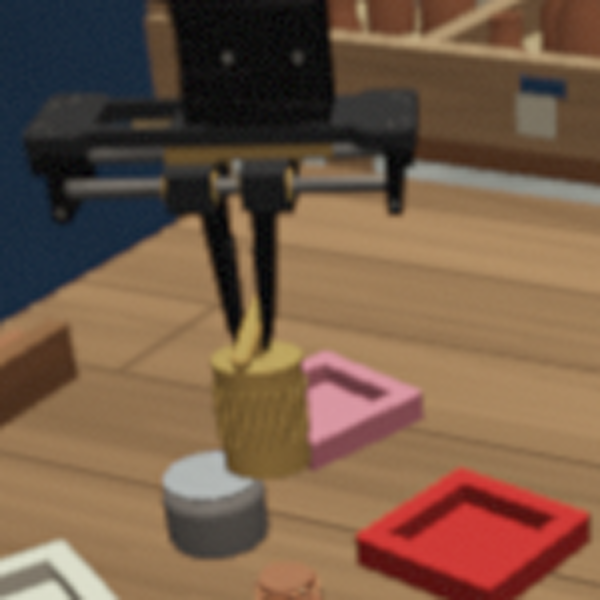

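View pics/t16.png

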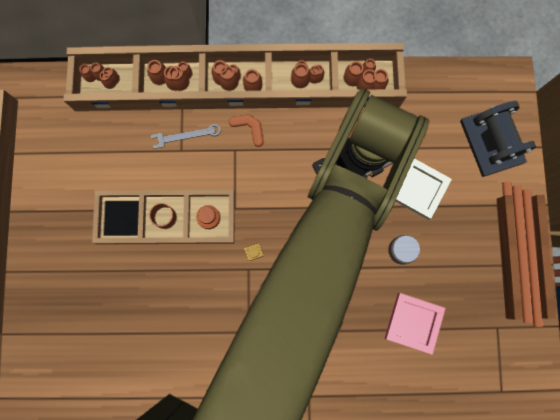

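The cap is clear of the nipple (weight about 2 N) and the fitting is still down. Next I carry it to the bay with the mat, target (0.529, 0.310).

step_arm --series '[{"xyz":[3.5,-9.5,0],"spin":0,"grip":-1},{"xyz":[7,-19,0],"spin":0,"grip":-1},{"xyz":[10.5,-28.5,0],"spin":0,"grip":-1},{"xyz":[14,-38,0],"spin":0,"grip":-1},{"xyz":[14,-38,0],"spin":0,"grip":-1},{"xyz":[14,-38,0],"spin":0,"grip":-1},{"xyz":[14,-38,0],"spin":0,"grip":-1},{"xyz":[14,-38,0],"spin":0,"grip":-1},{"xyz":[14,-38,0],"spin":0,"grip":-1},{"xyz":[14,-38,0],"spin":0,"grip":-1}]' --squeeze 25

```text
time_s: 15.5
ee_pos: [0.5483, 0.1049, 0.2546]
orientation: [-3.059, -0.713, 0.001]
contact_force: [0.5, 0.5, -1.7]
opening: 0.0094
```

step_arm --series '[{"xyz":[14,-38,0],"spin":0,"grip":-1},{"xyz":[14,-38,0],"spin":0,"grip":-1},{"xyz":[14,-38,0],"spin":0,"grip":-1},{"xyz":[11.6,-31.3,0],"spin":0,"grip":-1},{"xyz":[9,-24.5,0],"spin":0,"grip":-1},{"xyz":[6,-16.5,0],"spin":0,"grip":-1},{"xyz":[4,-10.5,0],"spin":0,"grip":-1},{"xyz":[0,0,0],"spin":0,"grip":-1},{"xyz":[0,0,0],"spin":0,"grip":-1}]'

```text
time_s: 16.4
ee_pos: [0.5283, 0.3101, 0.255]
orientation: [3.06, 0.711, -0.001]
contact_force: [1.0, 0.6, -0.9]
opening: 0.0094
```

```bash
python3 - <<'E'
from h import *
st=bot.get_state();print(st['ee_pos'],st['orientation'],st['time_s'],st['contact_force'],st['opening'],st['joint_pos'])
im=vision.snapshot('scene');crop('scene','pics/s17.png',300,80,560,310,3,im=im)
crop('scene','pics/s17b.png',150,160,280,280,5,im=im)
cv2.imwrite('pics/w17.png',vision.snapshot('wrist')[:,:,::-1])
E
```

```text
[0.5282844  0.31007263 0.2549929 ] [ 3.05955415e+00  7.10694731e-01 -6.14592830e-04] 16.4 [ 0.97912101  0.59836656 -0.87135193] 0.009448902983322833 [ 4.43363429e-01  3.19104779e-02  1.71675890e+00 -4.91031211e-04
  1.39342947e+00  1.55776768e+00]
```

View pics/s17.png

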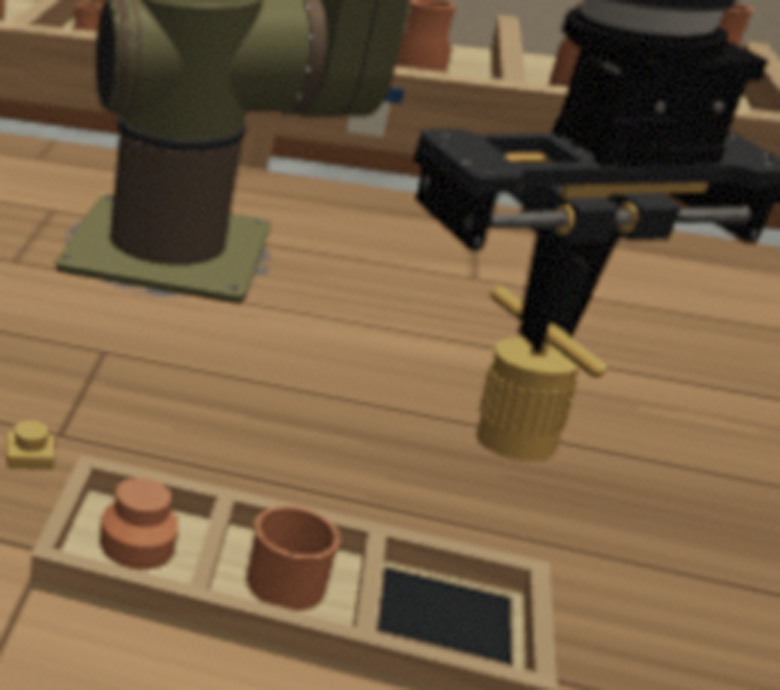

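View pics/s17b.png

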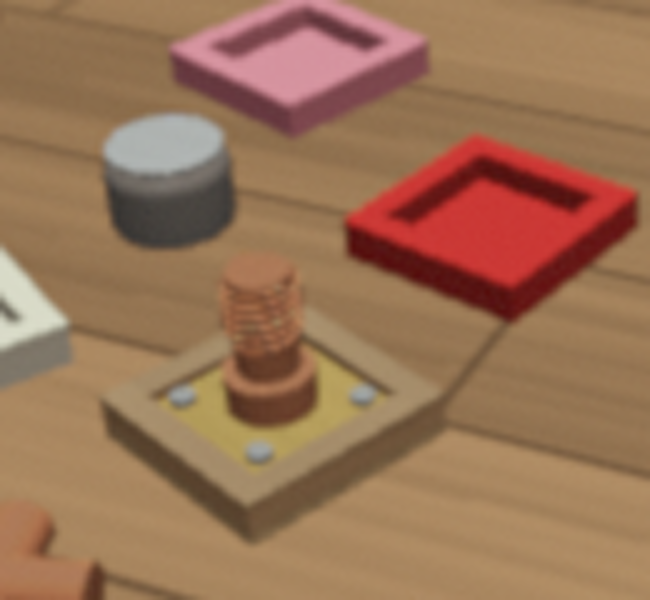

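View pics/w17.png

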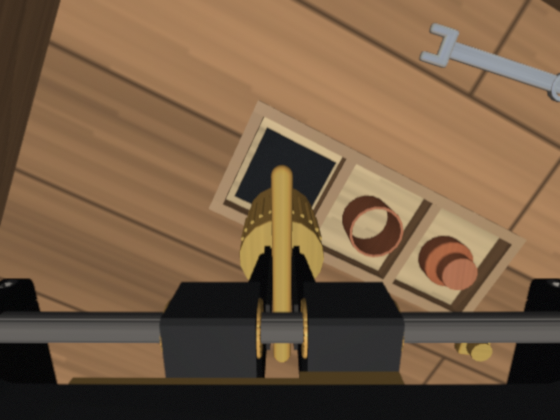

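```bash
python3 - <<'E'
from h import *
st=bot.get_state()
s=np.array([(385,570),(510,600),(512,662),(380,628)])/3.+[300,80]-.3
e=onz('scene',s,.011);print(e,e.mean(0))
print(onz('wrist',[(276,128),(338,160)],.011,st))
s=np.array([(520,450)])/3.+[300,80]
print('rim front',onz('scene',s,.16))
E
```

```text
[[0.49400692 0.26323324 0.011     ]
 [0.49445538 0.34847529 0.011     ]
 [0.55854685 0.3486036  0.011     ]
 [0.55762723 0.26390718 0.011     ]] [0.52615909 0.30605483 0.011     ]
[[0.57981087 0.34097273 0.011     ]
 [0.57889525 0.26196362 0.011     ]]
rim front [[0.53600739 0.31578352 0.16      ]]
```

step_arm --series '[{"xyz":[0,0,10],"spin":0,"grip":-1},{"xyz":[0,0,20],"spin":0,"grip":-1},{"xyz":[0,0,30],"spin":0,"grip":-1},{"xyz":[0,0,30],"spin":0,"grip":-1},{"xyz":[0,0,20],"spin":0,"grip":-1},{"xyz":[0,0,12],"spin":0,"grip":-1},{"xyz":[0,0,6],"spin":0,"grip":-1},{"xyz":[0,0,0],"spin":0,"grip":-1},{"xyz":[0,0,0],"spin":0,"grip":-1}]'

```text
time_s: 17.4
ee_pos: [0.5291, 0.3108, 0.1284]
orientation: [-3.06, -0.711, -0.003]
contact_force: [-0.6, -0.3, -2.1]
opening: 0.0095
```

```bash
python3 - <<'E'
from h import *
st=bot.get_state();print(st['ee_pos'],st['time_s'],st['contact_force'],st['opening'])
crop('scene','pics/s18.png',360,150,560,330,4)
E
```

```text
[0.52913638 0.31084519 0.12844453] 17.4 [-0.58434696 -0.2587717  -2.10799844] 0.009473194591182206
```

View pics/s18.png

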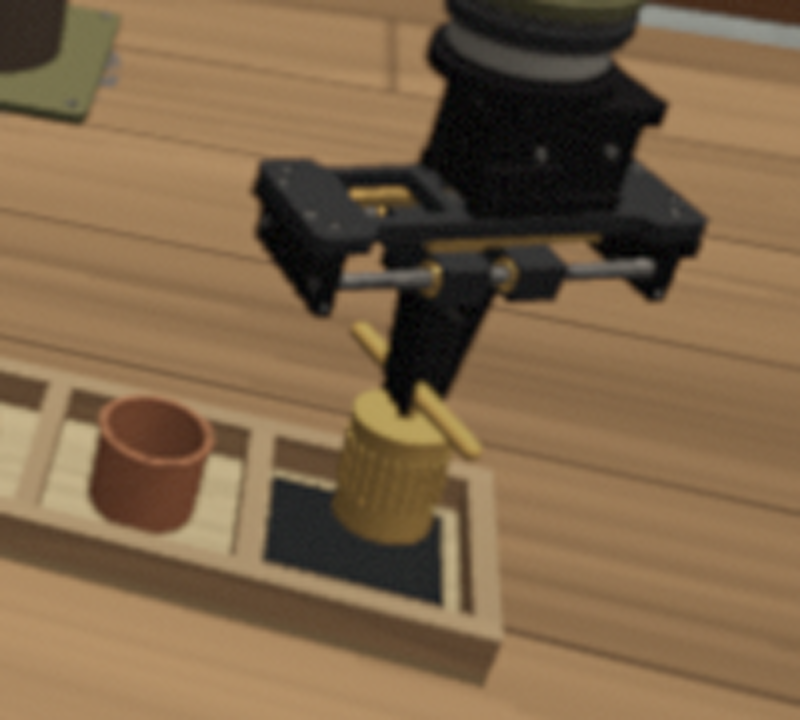

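step_arm --series '[{"xyz":[0,0,3],"spin":0,"grip":-1},{"xyz":[0,0,3],"spin":0,"grip":-1},{"xyz":[0,0,3],"spin":0,"grip":-1},{"xyz":[0,0,2],"spin":0,"grip":-1},{"xyz":[0,0,2],"spin":0,"grip":-1},{"xyz":[0,0,2],"spin":0,"grip":-1},{"xyz":[0,0,2],"spin":0,"grip":-1},{"xyz":[0,0,1],"spin":0,"grip":-1},{"xyz":[0,0,0],"spin":0,"grip":-1}]' --squeeze 12

```text
time_s: 18.35
ee_pos: [0.5282, 0.3105, 0.1089]
orientation: [3.06, 0.711, -0.001]
contact_force: [-0.1, 0.5, -1.3]
opening: 0.0099
```

step_arm --series '[{"xyz":[0,0,1],"spin":0,"grip":-1},{"xyz":[0,0,1],"spin":0,"grip":-1},{"xyz":[0,0,0],"spin":0,"grip":-1}]'

```text
time_s: 18.65
ee_pos: [0.5282, 0.3106, 0.107]
orientation: [3.06, 0.711, -0.0]
contact_force: [-0.3, -0.0, -1.5]
opening: 0.0095
```

step_arm --series '[{"xyz":[0,0,1],"spin":0,"grip":-1},{"xyz":[0,0,1],"spin":0,"grip":-1},{"xyz":[0,0,0],"spin":0,"grip":-1}]'

```text
time_s: 18.95
ee_pos: [0.5282, 0.3105, 0.105]
orientation: [3.06, 0.711, -0.0]
contact_force: [0.6, 0.1, -1.9]
opening: 0.0097
```

```bash
python3 - <<'E'
from h import *
st=bot.get_state();print(st['ee_pos'],st['time_s'],st['contact_force'],st['opening'])
crop('scene','pics/s19.png',360,150,560,330,4)
E
```

```text
[0.52822339 0.31054299 0.10497003] 18.95 [ 0.64611152  0.08838085 -1.94324281] 0.00965179047176536
```

View pics/s19.png

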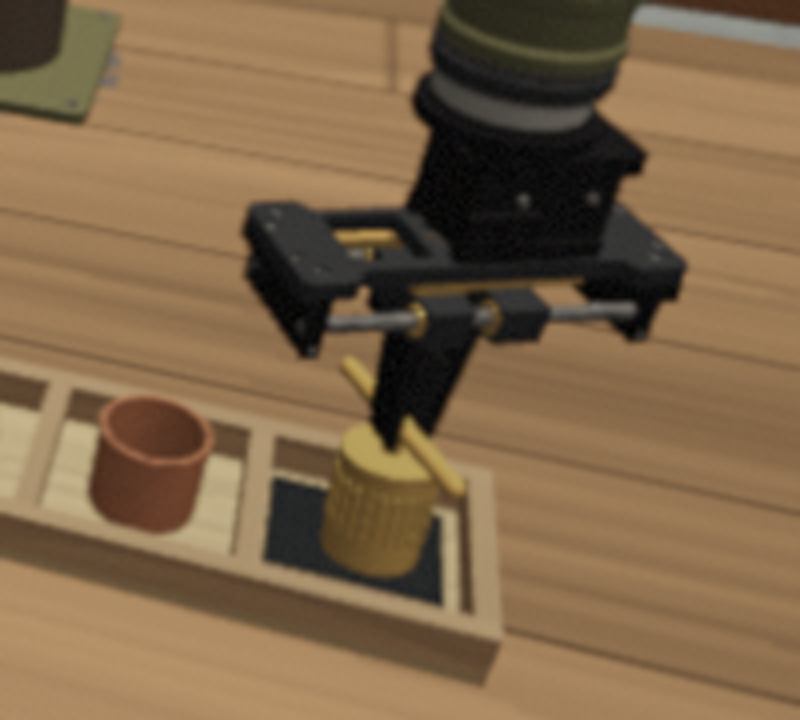

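step_arm --series '[{"xyz":[0,0,1],"spin":0,"grip":-1},{"xyz":[0,0,1],"spin":0,"grip":-1},{"xyz":[0,0,0],"spin":0,"grip":-1}]'

```text
time_s: 19.3
ee_pos: [0.5285, 0.3107, 0.1034]
orientation: [-3.06, -0.711, -0.001]
contact_force: [-1.3, -1.0, -0.2]
opening: 0.0102
```

step_arm --series '[{"xyz":[0,0,1],"spin":0,"grip":-1},{"xyz":[0,0,1],"spin":0,"grip":-1},{"xyz":[0,0,0],"spin":0,"grip":-1}]'

```text
time_s: 19.6
ee_pos: [0.5297, 0.3113, 0.103]
orientation: [-3.059, -0.711, -0.006]
contact_force: [1.0, 0.5, 4.4]
opening: 0.0097
```

step_arm --series '[{"xyz":[0,0,1],"spin":0,"grip":-1},{"xyz":[0,0,1],"spin":0,"grip":-1},{"xyz":[0,0,0],"spin":0,"grip":-1}]'

```text
time_s: 19.9
ee_pos: [0.5307, 0.3118, 0.1022]
orientation: [-3.059, -0.711, -0.01]
contact_force: [1.8, 1.1, 7.4]
opening: 0.0096
```

step_arm --series '[{"xyz":[0,0,0.5],"spin":0,"grip":-1},{"xyz":[0,0,0.5],"spin":0,"grip":-1},{"xyz":[0,0,0],"spin":0,"grip":-1}]' --squeeze 4

```text
time_s: 20.2
ee_pos: [0.5295, 0.3112, 0.0997]
orientation: [-3.059, -0.711, -0.005]
contact_force: [0.6, 0.6, 5.4]
opening: 0.0104
```

```bash
python3 - <<'E'
from h import *
st=bot.get_state();print(st['ee_pos'],st['time_s'],st['contact_force'],st['opening'])
crop('scene','pics/s20.png',360,150,560,330,4)
E
```

```text
[0.52953708 0.31118065 0.09968244] 20.2 [0.56201426 0.63477206 5.37380605] 0.010391636955555181
```

View pics/s20.png

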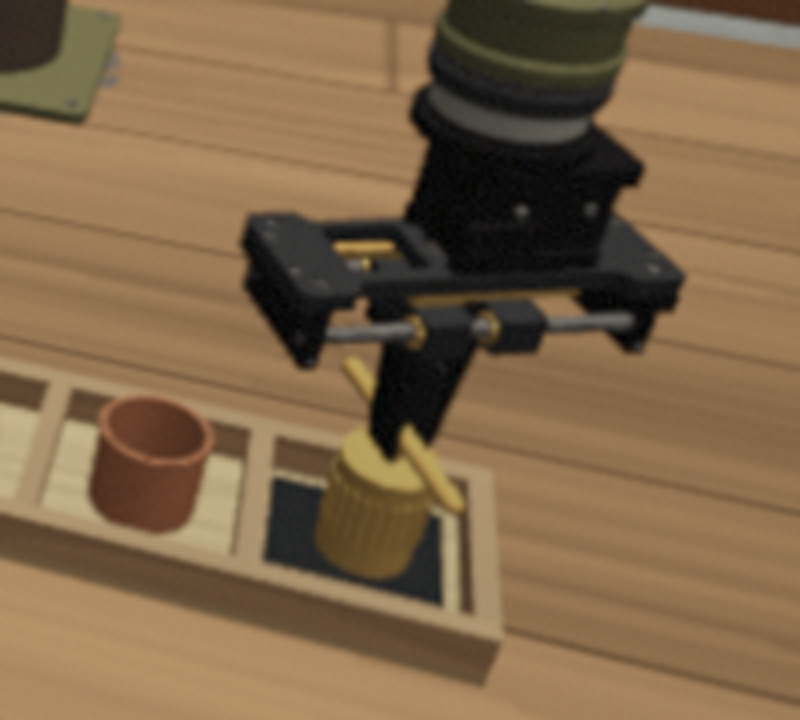

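```bash
python3 - <<'E'
from h import *
q=lambda P:(proj('scene',P)-[360,150])*4
print(q([[.53,.311,.011],[.53,.311,.072],[.53,.311,.088]]))
a=np.radians(26.2);d=np.array([np.cos(a),np.sin(a),0])*.055
for t in (0,5,10):
  t=np.radians(t);e=np.array([np.cos(a)*np.cos(t),np.sin(a)*np.cos(t),-np.sin(t)])*.055
  print(q([np.array([.53,.311,.088])-e,np.array([.53,.311,.088])+e]))
st=bot.get_state()
im=vision.snapshot('wrist');cv2.imwrite('pics/w20.png',im[:,:,::-1])
print(proj('wrist',[[.53,.311,.088]-d,[.53,.311,.088]+d],st))
E
```

```text
[[363.12067928 544.53505632]
 [393.52761563 454.81608773]
 [401.91789878 429.97960296]]
[[352.35489227 362.37584765]
 [457.6111287  506.09581116]]
[[354.77358304 355.27177665]
 [454.48665318 513.48137656]]
[[357.55071371 348.65619085]
 [450.96544967 520.13649663]]
[[281.5790845  362.22107669]
 [281.40904417 167.39424675]]
```

View pics/w20.png

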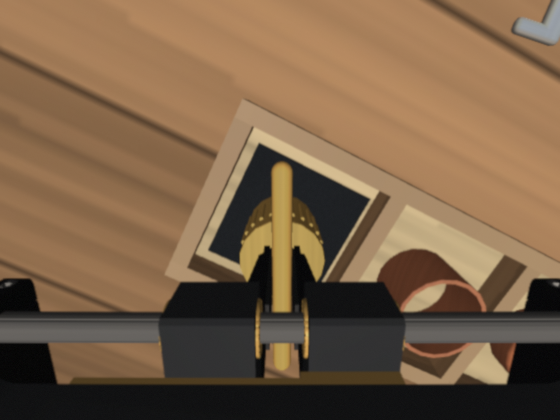

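The bar ends in the scene crop, at (350,362) and (460,505), match the projection of an untilted bar. So the cap now stands flat on the mat, and I release it.

step_arm --series '[{"xyz":[0,0,-1],"spin":0,"grip":-0.6},{"xyz":[0,0,0],"spin":0,"grip":-0.4},{"xyz":[0,0,0],"spin":0,"grip":-0.2},{"xyz":[0,0,0],"spin":0,"grip":0},{"xyz":[0,0,0],"spin":0,"grip":0},{"xyz":[0,0,0],"spin":0,"grip":0}]'

```text
time_s: 20.9
ee_pos: [0.5282, 0.3105, 0.0989]
orientation: [3.06, 0.711, -0.001]
contact_force: [-0.1, -0.8, 1.0]
opening: 0.0468
```

step_arm --series '[{"xyz":[0,0,-5],"spin":0,"grip":0},{"xyz":[0,0,-10],"spin":0,"grip":0},{"xyz":[0,0,-30],"spin":0,"grip":0},{"xyz":[0,0,-40],"spin":0,"grip":0},{"xyz":[-40,0,-20],"spin":0,"grip":0},{"xyz":[-40,0,0],"spin":0,"grip":0},{"xyz":[0,0,0],"spin":0,"grip":0},{"xyz":[0,0,0],"spin":0,"grip":0}]'

```text
time_s: 21.7
ee_pos: [0.4564, 0.2753, 0.2052]
orientation: [-3.06, -0.711, -0.003]
contact_force: [1.2, -0.1, -0.6]
opening: 0.0475
```

```bash
python3 - <<'E'
from h import *
st=bot.get_state();print(st['ee_pos'],st['time_s'],st['contact_force'],st['opening'])
im=vision.snapshot('scene');cv2.imwrite('pics/s21f.png',im[:,:,::-1]);crop('scene','pics/s21.png',360,150,560,330,4,im=im)
cv2.imwrite('pics/w21.png',vision.snapshot('wrist')[:,:,::-1])
E
```

```text
[0.45642966 0.27531805 0.20522866] 21.7 [ 1.24470666 -0.10823299 -0.6079789 ] 0.04754792769958105
```

View pics/s21.png

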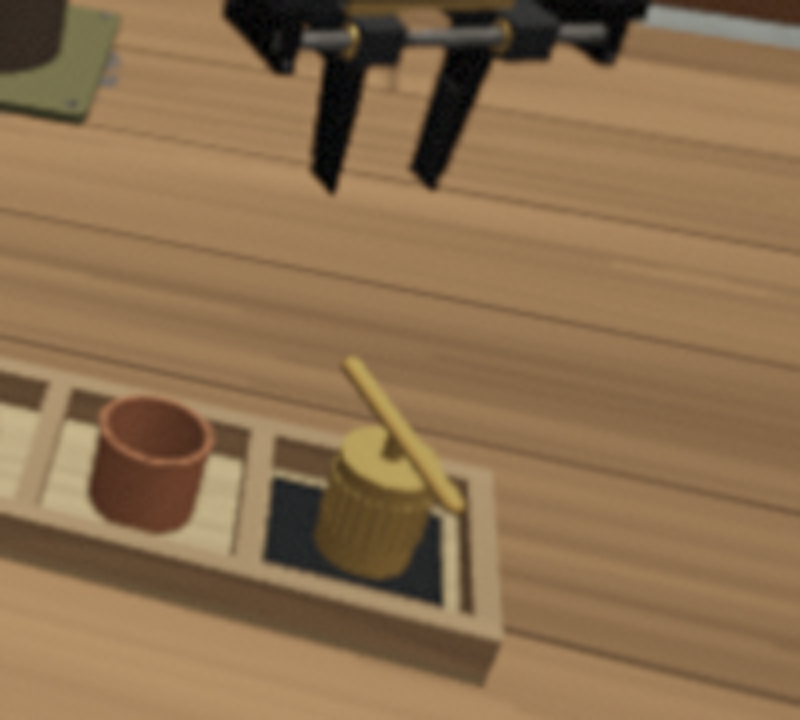

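View pics/w21.png

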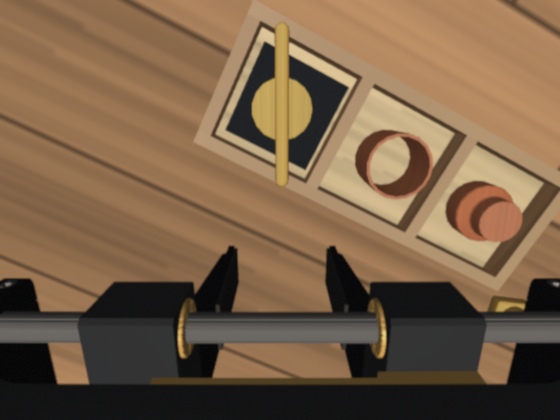

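View pics/s21f.png

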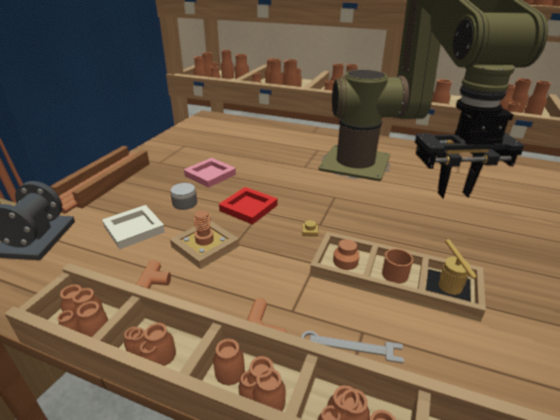

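```bash
python3 - <<'E'
from h import *
st=bot.get_state()
e=onz('wrist',[(282,30),(282,180)],.088,st);print('bar ctr',e.mean(0),np.linalg.norm(e[0]-e[1]))
print('mat',onz('wrist',[(265,42),(352,84),(306,168),(224,128)],.011,st).mean(0))
print(bot.job_done())
E
```

```text
bar ctr [0.53033042 0.31065655 0.088     ] 0.10639415579933542
mat [0.53374052 0.30721101 0.011     ]
the job is handed in; nothing more can be done
None
```

The cap is off the fitting and standing upright on the mat, handle up. I handed the job in at about 22 s of the 72 s allowed; the hand-in gives no verdict.

**Unscrewing:** I pushed the bar's end round anticlockwise with the closed fingertips for just under 3 turns. The scene camera showed the drop, and I went on roughly a tenth of a turn past it. I then gripped the bar across its middle and lifted slowly. The lift force stayed at about 2 N, the cap's own weight, so the fitting was not pulled.

**Placing:** I lowered the cap onto the mat, reading at most about 7 N, let go, and moved the arm clear.

**Last checks:**
- **Cap position:** its axis is about 5 mm from the mat's centre, against a 36 mm limit.
- **Cap upright:** the bar's ends matched an untilted bar while the cap was still held, and did not shift after release.
- **Fitting:** it looks fully down and upright in the holder. This was judged by eye from the pictures, not measured.
- **Other parts:** none shows any visible movement.

**Disagreements:**
- Between the first picture and my reaching the cap, the bar had turned about 29° clockwise, though I had not touched it. I re-measured and carried on from there.
- The cap leaned about 5–7° while it stood loose on the thread and was being carried. It came level when set down.
- The scene and overhead cameras put the mat's centre about 6 mm apart, because the tray wall hides part of it in the scene view. This is well inside the tolerance.

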